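Sweep the loose stoppers into the catch tray

ROBOT

A 7-joint arm with a two-finger parallel gripper is mounted at the origin on the work surface. World frame = base frame: x ahead of the robot, y to its left, z up, the work surface at z = 0. Lengths are in m, angles in rad, forces in N, time in s.
With the tool pointing down it reaches from about 0.425 to 0.925 m from the base axis. Payload 6.8 kg.
Tool frame: the origin (TCP) lies midway between the tips of the shut fingers; the grasp point (between the pads) lies 19 mm behind it; z points along the fingers, x is the direction in which the jaws open and shut, and the axes are right-handed (so a half turn about z gives the same grasp; the last joint's range is limited). The gripper opens to 85 mm and grips with 20 to 120 N. Pads are 22 mm wide; open, the fingers measure 114 mm over their backs; the gripper's body (76 mm by 85 mm) begins 54 mm behind the grasp point. The pads swing forward as they close: fully open they stand 13 mm farther back than shut.
Start: joints at [1.051, 0.477, 0.022, 1.555, -0.011, 1.109, -0.083], TCP at [0.27, -0.619, 0.231] pointing down, gripper open.
Joint ranges: [-2.96, 2.96], [-0.34, 2.1], [-1.41, 1.46], [0.24, 2.44], [-1.37, 4.51], [0.17, 1.92], [-2.96, 2.96]. Speed limits (rad/s): [2.39, 2.39, 3.14, 3.14, 3.14, 3.14, 3.14].

INTERFACE

Orientations are given as a unit quaternion [w, x, y, z].
In Python, from station import bot, imaging, nets gives the robot as it stands. The module is installed in compiled form; this text tells all that it offers.
- The arm moves only by the tool apply_moves, never from a script. Its argument "moves" is text: rows parted by semicolons, each of 7 numbers parted by spaces: the gripper command: -1 is fully open, 1 is shut, values between are in proportion, then the shift along the tool's x, y, z normalised to -1 to 1, where 1 is 120 mm, then the turn, a rotation vector about the tool's x, y, z normalised to -1 to 1, where 1 is 4 degrees. In form: hand dx dy dz rx ry rz; .... A call has 1 to 12 rows; each row shifts and turns the commanded pose from where the row before left it, along the tool's axes as they then stand; what a row does not reach is not made up. A row lasts 1/12 s, in which the tool goes at most 41.7 mm and 7.16 degrees, less where a joint would pass 70% of its speed; a pose out of reach is approached as far as the arm can. A call with a number of a shift or a turn outside -1 to 1 is refused whole. A call with a gripper value outside its range is refused whole. The fingers move at their own pace and stop on an object; "force" is the grip in N (left out, the last holds). Time passes only in rows, so rows that do not move let the fingers close. It gives the time, the measured TCP pose, the force and the opening at its end, in the units of the state.
- bot.get_obs(): the state, without advancing time (a new reading comes with each control period).
- imaging.read_camera(name): name is "side" or "top" or "wrist"; returns a dict with "image" (384x512x3 uint8, red, green, blue), "fx", "fy", "cx", "cy" (pixels), "dist_coeffs" ([k1, k2, p1, p2, k3] as OpenCV has them; the pictures are not rectified), "view" (4x4, takes a point from world to camera coordinates); the wrist camera has in their place "mount" (4x4, takes a point from camera to tool coordinates, whose origin is the TCP and whose axes are the tool frame's). Camera axes: x right, y down, z forward; pixel columns grow to the right and rows downward; lengths in m; the calibration is good to about 2 mm. A picture is of the moment at which its call begins: read the wrist's pose just before it. There is no depth.
- bot.hand_in(): hands the job in, once; it reports no verdict.
Trained networks look in a picture, given as the dict that the camera call returned (one of the last four; its "shot" number tells which), for a name from the list of things; names that differ only in an ending like _2 or _b are one class to them, and where a whole thing is asked for, a point or a joint stands for the part that bears it (a point fixed in the world has none). Each returns a list of dicts, best first, with "score" (0 to 1); they miss things now and then, are a little off and sometimes report something else, mostly with a low value. They report only what shows in the picture. A call takes as long as a camera call. They do not tell look-alikes from the thing itself.
- nets.spot_in(picture, name): "rect" ([left, top, right, bottom] in pixels, round what is visible of it).
- nets.outline_of(picture, name): "region" (384x512 bool, what is visible of it) and "rect" ([left, top, right, bottom] in pixels, round what is visible of it).
- nets.spot_point(picture, name): "location" ([column, row] in pixels: a listed point, or the origin of a listed thing).
The state is a dict: "t": time; "q": joint angles; "joint_vel": joint speeds; "joint_torque": joint torques, N m; "eef_pos": TCP position; "tool_rot": TCP orientation; "contact_force": force on the tool from outside, world axes, zero at the start; "torque": the same for the moment, N m; "gripper_width": opening from 0.0 (shut) to 1.0 (fully open).
Only numpy, scipy, OpenCV 4.12 (cv2) and the standard library are available. Lean on these libraries where they do the work, as an engineer would, in place of code of your own. Each camera call takes 0.05 s, during which the arm holds its last target.

TASK

Three rubber stoppers lie scattered on the lab bench. Sweep them along the bench with your fingers, through the open front of the steel catch tray, until each lies fully inside it; only push them, never pick them up. Leave the capped vial that stands in the way, the stoppered flask, the tube rack and the potted plant where they stand.

Things in the scene. Friction and masses are not known exactly. Their poses are not given: they have to be found in the camera images.
- tray_mouth (a point): middle of the open front edge (z = 0) of the fixed sheet-steel catch tray, 160 mm deep, 206 wide outside; 3 mm walls, 26 high, on the sides and back, none in front. +x runs from the open front into the tray (back wall's inner face at x = 157 mm), y across the opening (side walls' inner faces at +/-100), z up. The first 25 mm of floor ramp up gently to the flat floor, 2.5 mm high.
- stopper_a_center (a point): one of three identical loose stoppers, tan rubber, a squat tapered plug standing wide end down: 32 mm diameter at the foot, 28 at the top, 24 high, about 18 g; slides without tipping when pushed low. This point is its centre, 12 mm above its foot. It starts outside the tray, before its open front, at least 20 mm clear of everything else.
- stopper_b_center (a point): one of three identical loose stoppers, tan rubber, a squat tapered plug standing wide end down: 32 mm diameter at the foot, 28 at the top, 24 high, about 18 g; slides without tipping when pushed low. This point is its centre, 12 mm above its foot. It starts outside the tray, before its open front, at least 20 mm clear of everything else.
- stopper_c_center (a point): one of three identical loose stoppers, tan rubber, a squat tapered plug standing wide end down: 32 mm diameter at the foot, 28 at the top, 24 high, about 18 g; slides without tipping when pushed low. This point is its centre, 12 mm above its foot. It starts outside the tray, before its open front, at least 20 mm clear of everything else.
- stopper_a: the same stopper a, origin at the centre of its wide foot
- stopper_b: the same stopper b, origin at the centre of its wide foot
- stopper_c: the same stopper c, origin at the centre of its wide foot
- vial: bystander: loose small glass vial with a white cap, 29 mm diameter, 45 mm high, standing upright between one stopper and the tray, so that the straight way is often blocked; origin at the centre of its underside.
- flask: bystander: loose conical glass flask closed with a tan stopper of its own (which belongs there), 76 mm diameter at the foot, 112 mm high, standing on the far side; origin at the centre of its underside.
- rack: bystander: loose orange tube rack, 66 mm (its x) by 118 mm (its y), 28 mm high, on the near side; origin at the centre of its underside.
- pot: bystander: dark green plant pot with a grass-like seedling, 110 mm diameter at the rim, 112 mm high (leaves up to about 270 mm), standing at the far right; origin at the centre of its underside.
There are look-alikes about, which are no part of the job. Leave any blue look-alike of the stopper_c alone.

How it is judged:
At the end, for the whole second after the job is handed in: All three stoppers at rest on the tray's floor, each centre at least 14 mm past the tray's open front edge and between its walls; vial, flask, rack and pot upright and within 20 mm of where they started (x of stopper_a_center in the frame of tray_mouth between 0.014 and 0.16 m and y of stopper_a_center in the frame of tray_mouth between -0.1 and 0.1 m and height (world z) of each of stopper_a_center, stopper_b_center, stopper_c_center below 0.024 m and linear speed of each of stopper_a, stopper_b, stopper_c below 0.02 m/s and x of stopper_b_center in the frame of tray_mouth between 0.014 and 0.16 m and y of stopper_b_center in the frame of tray_mouth between -0.1 and 0.1 m and x of stopper_c_center in the frame of tray_mouth between 0.014 and 0.16 m and y of stopper_c_center in the frame of tray_mouth between -0.1 and 0.1 m and distance of each of vial, flask, rack, pot from where it was at the start of the episode below 0.02 m and angle between each of vial, flask, rack, pot's own z axis and vertical below 0.3 rad); the robot touches nothing.
It fails at once if a stopper is lifted (its centre more than 30 mm above the bench) (height (world z) of any of stopper_a_center, stopper_b_center, stopper_c_center above 0.03 m).
It fails at once if the vial, flask, rack or pot is moved by more than 20 mm or tipped over (distance of any of vial, flask, rack, pot from where it was at the start of the episode above 0.02 m or angle between any of vial, flask, rack, pot's own z axis and vertical above 0.3 rad).
It also fails if it takes over 61 s, if anything falls off the work surface, if the arm or the gripper's body presses on something with over 40 N, if the wrist force passes 120 N, or if a joint passes its speed limit or range.

## Working session

There is one attempt and no reset: what is moved stays moved. The work goes in short steps, Python scripts to look and compute and a tool call to move; the robot and the scene stay as the last step left them, time stands still between calls to the robot, and variables do not carry over. Pictures are saved under pics/ and viewed, and the job is handed in when it is done.

Besides the shell and the picture viewer there is one more tool, called as a command line: name --argument value ..., lists and objects as JSON in quotes. apply_moves: Moves the arm, as the interface text tells. Scaled input: -1 to 1 covers 120 mm each way for a shift and 4 degrees each way for a turn. Its arguments: {"type":"object","properties":{"moves":{"type":"string"},"force":{"type":"number"}},"required":["moves"]}

```bash
mkdir -p pics
cat > h.py <<'E'
import numpy as np, cv2
from station import bot, imaging, nets
def K(p): return np.array([[p['fx'],0,p['cx']],[0,p['fy'],p['cy']],[0,0,1.]])
def ray(p,uv):
    n=cv2.undistortPoints(np.array([[uv]],float),K(p),np.array(p['dist_coeffs']))[0,0]
    V=np.array(p['view']);R=V[:3,:3];t=V[:3,3]
    return -R.T@t, R.T@np.array([n[0],n[1],1])
def atz(p,uv,z):
    o,d=ray(p,uv);return o+d*(z-o[2])/d[2]
def proj(p,X):
    V=np.array(p['view']);r,_=cv2.Rodrigues(V[:3,:3])
    return cv2.projectPoints(np.array(X,float).reshape(-1,1,3),r,V[:3,3],K(p),np.array(p['dist_coeffs']))[0][:,0]
def save(p,n,s=1.5):
    cv2.imwrite('pics/'+n+'.png',cv2.resize(p['image'][:,:,::-1],None,fx=s,fy=s))
E
python3 - <<'E'
from h import *
print(bot.get_obs())
for c in ['top','side']:
    p=imaging.read_camera(c);save(p,c+'0')
    print(c,p['fx'],p['fy'],p['cx'],p['cy'],p['dist_coeffs'],np.round(p['view'],3).tolist())
    for n in ['tray_mouth','stopper_a_center','stopper_a','vial','flask','rack','pot']:
        r=nets.spot_point(p,n)
        print(n,[(np.round(k['location'],1).tolist(),round(k['score'],2),np.round(atz(p,k['location'],0.012 if 'center' in n else 0),3)[:2].tolist()) for k in r])
E
```

```text
{'t': 0.0, 'q': array([ 1.05093502,  0.47780639,  0.02234871,  1.55646294, -0.01149654,
        1.10929938, -0.08307704]), 'joint_vel': array([ 2.16231361e-05,  1.05505047e-04,  3.24578020e-04,  4.38600639e-04,
        1.77687427e-03, -4.86123975e-04,  1.95344140e-03]), 'joint_torque': array([-4.43015342e-04, -5.96454656e+01,  1.60733387e+00, -2.81195068e+01,
        1.22823397e-02,  9.28371563e-03,  1.63895811e-05]), 'eef_pos': array([ 0.26989116, -0.61804175,  0.23031683]), 'tool_rot': array([-4.43682596e-04,  8.36737019e-01, -5.47604152e-01, -8.10346448e-04]), 'contact_force': array([-0.27978386,  0.21557571, -0.28012928]), 'torque': array([ 0.04602199,  0.01785348, -0.05723621]), 'gripper_width': 0.9945076685245632}
top 425.661065713674 425.661065713674 248.04805302184118 188.60315217352633 [0.01403823 0.         0.         0.         0.        ] [[-0.087, -0.996, -0.005, -0.015], [-0.975, 0.086, -0.205, 0.58], [0.205, -0.013, -0.979, 0.827], [0.0, 0.0, 0.0, 1.0]]
tray_mouth [([127.7, 225.4], 0.93, [0.53, 0.203])]
stopper_a_center []
stopper_a [([220.2, 180.4], 0.72, [0.614, -0.0
[... 543 characters left out ...]
29, 0.718], [0.0, 0.0, 0.0, 1.0]]
tray_mouth [([169.9, 289.1], 0.65, [0.526, 0.21]), ([320.8, 187.7], 0.65, [0.489, -0.243])]
stopper_a_center [([292.6, 153.0], 0.62, [0.628, -0.304]), ([249.9, 255.6], 0.56, [0.46, 0.049]), ([218.1, 210.7], 0.26, [0.611, -0.006]), ([273.7, 203.1], 0.21, [0.531, -0.11])]
stopper_a [([322.1, 189.2], 0.7, [0.483, -0.24]), ([185.0, 211.3], 0.56, [0.68, 0.037]), ([216.2, 214.2], 0.51, [0.616, -0.004]), ([246.9, 256.3], 0.48, [0.471, 0.047])]
vial [([277.3, 201.9], 0.82, [0.537, -0.13])]
flask [([207.6, 173.5], 0.76, [0.749, -0.1])]
rack [([213.9, 213.6], 0.68, [0.622, -0.002]), ([384.1, 197.5], 0.67, [0.351, -0.311])]
pot [([293.5, 153.6], 0.82, [0.635, -0.318])]
```

View pics/top0.png

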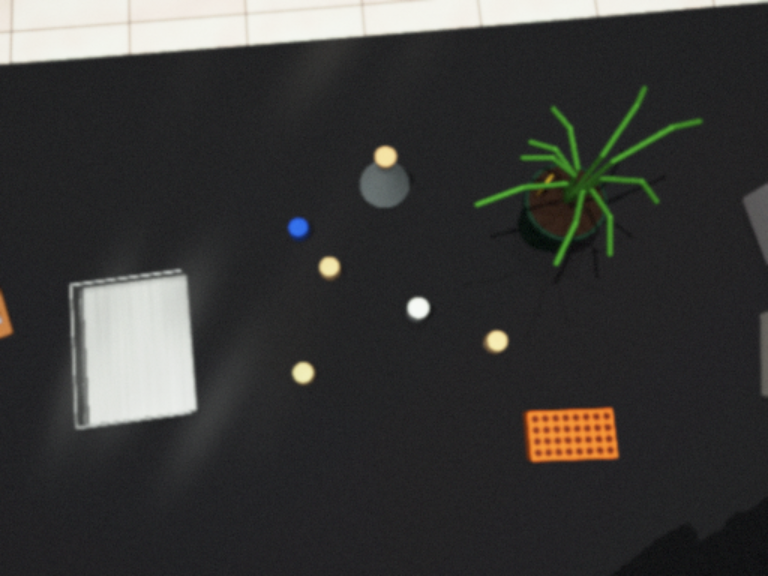

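View pics/side0.png

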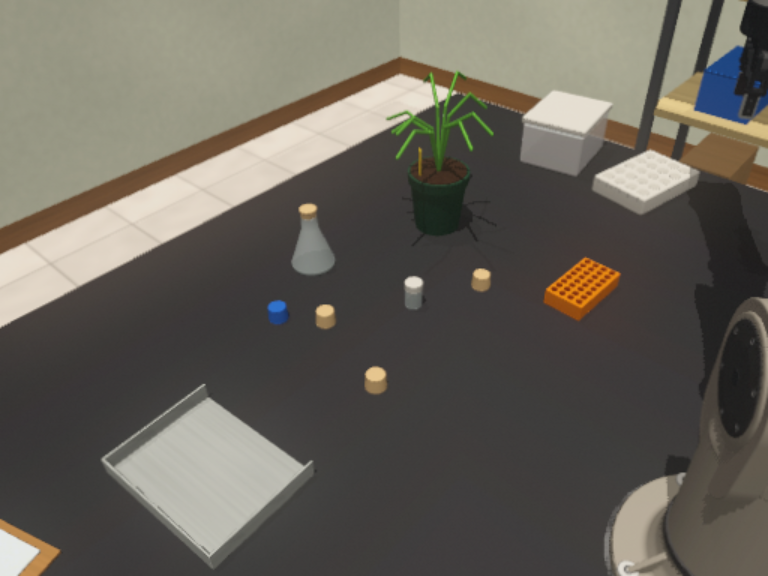

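Three free tan stoppers, in top-camera pixels: A (220,178), B (202,248) and C (331,228). The look-alikes to leave are the blue one at (199,152) and the flask's own tan stopper at (257,104). The tray is on the left with its open front at about (128,228), facing the stoppers. I'll refine the positions from both views and check a crop.

```bash
cat >> h.py <<'E'
def blobs(p,lo=(12,60,110),hi=(32,200,255),mn=25,mx=600):
    h=cv2.cvtColor(p['image'],cv2.COLOR_RGB2HSV)
    m=cv2.inRange(h,lo,hi);n,l,s,c=cv2.connectedComponentsWithStats(m)
    return [(c[i].round(1).tolist(),int(s[i,4])) for i in range(1,n) if mn<s[i,4]<mx]
def tri(pa,ua,pb,ub):
    o1,d1=ray(pa,ua);o2,d2=ray(pb,ub)
    A=np.stack([d1,-d2],1);s=np.linalg.lstsq(A,o2-o1,rcond=None)[0]
    return (o1+d1*s[0]+o2+d2*s[1])/2, np.linalg.norm(o1+d1*s[0]-o2-d2*s[1])
E
python3 - <<'E'
from h import *
t=imaging.read_camera('top');s=imaging.read_camera('side')
for p,n in((t,'top'),(s,'side')):
    for b in blobs(p): print(n,b,atz(p,b[0],.012).round(3))
    for nm in ['vial','rack','stopper_a']:
        for k in nets.spot_in(p,nm): 
            r=np.array(k['rect']);print(n,nm,r.round(1),round(k['score'],2),atz(p,(r[:2]+r[2:])/2,.0225 if nm=='vial' else .014).round(3)[:2])
# tray corners in top (pixels /1.5 from view): front at z~0 / wall tops
for nm,uv in dict(ffar=(186,272),fnear=(196,411),bnear=(78,428),bfar=(71,285)).items():
    print(nm,atz(t,np.array(uv)/1.5,.026).round(3),atz(t,np.array(uv)/1.5,0).round(3))
for nm,uv in dict(ffar=(313,466),fnear0=(213,563),far_f=(205,389),b=(105,460)).items():
    print('side',nm,atz(s,np.array(uv)/1.5,.026).round(3))
for uv in((476,204),(557,265),(610,255),(657,202)): print('leaf',atz(t,np.array(uv)/1.5,.15).round(3),atz(t,np.array(uv)/1.5,.25).round(3))
im=t['image'][130:290,50:350,::-1]; cv2.imwrite('pics/crop0.png',cv2.resize(im,None,fx=2.6,fy=2.6,interpolation=cv2.INTER_CUBIC))
im=s['image'][150:384,60:340,::-1]; cv2.imwrite('pics/crop1.png',cv2.resize(im,None,fx=2.5,fy=2.5,interpolation=cv2.INTER_CUBIC))
E
```

```text
top ([256.5, 104.0], 190) [ 0.783 -0.103  0.012]
top ([219.2, 177.6], 168) [ 0.617 -0.005  0.012]
top ([2.5, 212.8], 144) [0.58  0.469 0.012]
top ([330.7, 227.1], 187) [ 0.487 -0.237  0.012]
top ([201.6, 247.6], 137) [0.467 0.043 0.012]
top ([392.4, 286.6], 54) [ 0.352 -0.349  0.012]
top ([404.9, 288.6], 36) [ 0.346 -0.374  0.012]
top vial [324.6 219.  338.8 234.3] 0.7 [ 0.487 -0.237]
top vial [273.4 199.2 283.7 217.4] 0.47 [ 0.536 -0.128]
top vial [198.  242.4 212.1 259.3] 0.23 [0.459 0.036]
top rack [350.4 268.5 412.2 307.5] 0.79 [ 0.351 -0.325]
top stopper_a [198.3 242.5 210.5 258.5] 0.7 [0.46  0.038]
top stopper_a [192.5 144.4 206.5 159.4] 0.54 [0.679 0.034]
top stopper_a [322.  219.8 338.2 234.3] 0.53 [ 0.487 -0.235]
top stopper_a [215.4 170.7 228.6 184.7] 0.49 [ 0.616 -0.011]
side ([284.2, 48.7], 292) [ 1.12  -0.872  0.012]
side ([331.8, 63.5], 562) [ 0.889 -0.871  0.012]
side ([157.3, 83.9], 53) [ 1.259 -0.339  0.012]
side ([412.8, 88.6], 289) [ 0.56  -0.871  0.012]
side ([164.0, 92.0], 95) [ 1.191 -0.314  0.012]
side ([440.2, 96.2], 175) [ 0.466 -0.878  0.012]
side ([108.7, 1
[... 642 characters left out ...]
.467 0.052]
side stopper_a [208.4 203.6 223.7 215.7] 0.63 [ 0.616 -0.004]
side stopper_a [316.6 179.8 327.9 194.6] 0.6 [ 0.478 -0.231]
side stopper_a [179.1 198.4 191.6 215.5] 0.52 [0.677 0.036]
ffar [0.624 0.201 0.026] [0.63  0.208 0.   ]
fnear [0.425 0.192 0.026] [0.426 0.199 0.   ]
bnear [0.416 0.355 0.026] [0.417 0.366 0.   ]
bfar [0.619 0.366 0.026] [0.625 0.378 0.   ]
side ffar [0.416 0.206 0.026]
side fnear0 [0.406 0.362 0.026]
side far_f [0.617 0.216 0.026]
side b [0.614 0.368 0.026]
leaf [ 0.649 -0.206  0.15 ] [ 0.616 -0.186  0.25 ]
leaf [ 0.56  -0.297  0.15 ] [ 0.539 -0.266  0.25 ]
leaf [ 0.567 -0.365  0.15 ] [ 0.545 -0.325  0.25 ]
leaf [ 0.631 -0.435  0.15 ] [ 0.601 -0.386  0.25 ]
```

```bash
sleep 1
```

```text
(no output)
```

View pics/crop0.png

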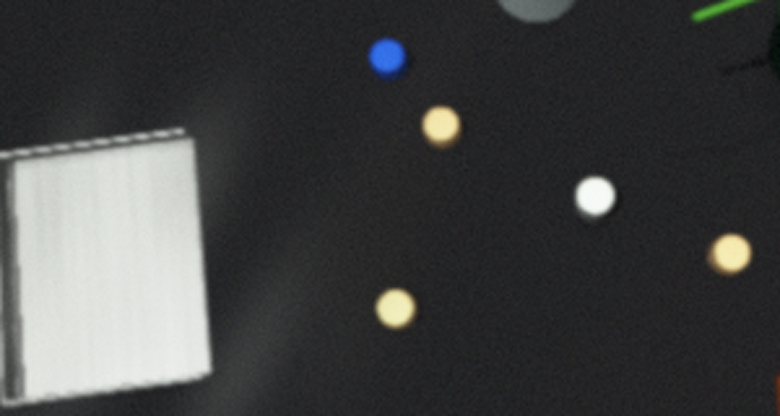

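View pics/crop1.png

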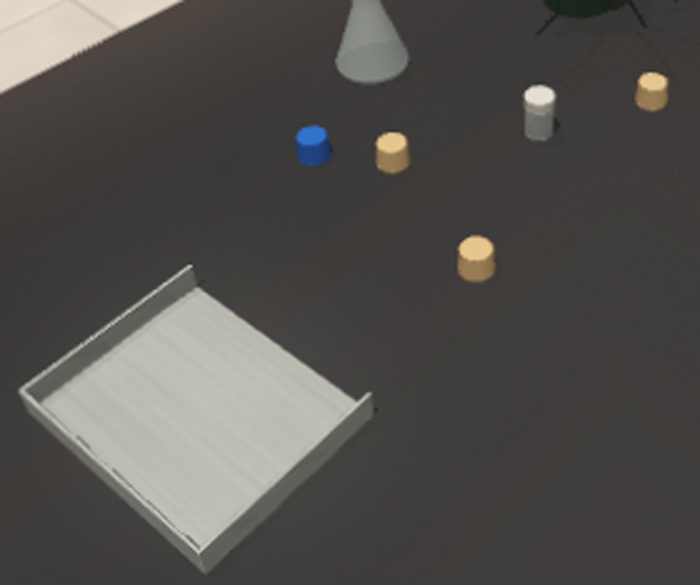

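The crops confirm it: tan plugs A, B and C are free on the bench, the blue one is the look-alike, and the tray is open towards −y. I'll check the pot's leaves before going near C.

Run:
```python
from h import *
t=imaging.read_camera('top');s=imaging.read_camera('side')
T=[(476,204),(557,265),(610,255),(657,202),(701,121),(522,157),(645,88),(553,108),(530,141)]
S=[(491,133),(478,98),(460,74),(388,119),(398,156),(393,140),(413,140),(431,74),(446,140)]
for a in T:
    for b in S:
        X,e=tri(t,np.array(a)/1.5,s,np.array(b)/1.5)
        if e<.012 and .08<X[2]<.3: print(a,b,X.round(3),round(e,4))
cv2.imwrite('pics/leaf.png',cv2.resize(s['image'][40:180,230:360,::-1],None,fx=4.2,fy=4.2,interpolation=cv2.INTER_CUBIC))
```

```text
(476, 204) (398, 156) [ 0.631 -0.196  0.202] 0.0018
(476, 204) (393, 140) [ 0.625 -0.187  0.234] 0.0091
(610, 255) (491, 133) [ 0.555 -0.34   0.211] 0.0031
(657, 202) (491, 133) [ 0.626 -0.436  0.153] 0.0104
(701, 121) (460, 74) [ 0.702 -0.458  0.236] 0.011
(522, 157) (398, 156) [ 0.705 -0.276  0.146] 0.008
(522, 157) (393, 140) [ 0.696 -0.262  0.183] 0.0045
(645, 88) (431, 74) [ 0.737 -0.401  0.245] 0.0088
(553, 108) (388, 119) [ 0.753 -0.31   0.187] 0.001
(530, 141) (388, 119) [ 0.703 -0.263  0.218] 0.0099
(530, 141) (393, 140) [ 0.718 -0.281  0.169] 0.0037
```

View pics/leaf.png

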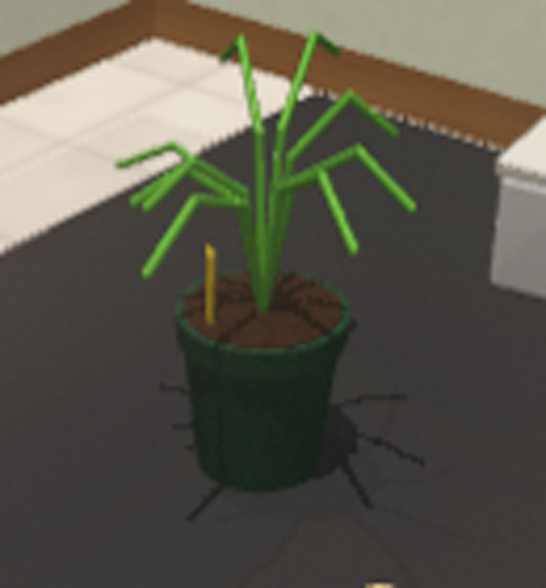

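apply_moves --moves "0.48 0 0 0 0 0 -1;0.48 0 0 0 0 0 -1;0.48 0 0 0 0 0 -1;0.48 0 0 0 0 0 -1;0.48 0 0 0 0 0 -1;0.48 0 0 0 0 0 -1;0.48 0 0 0 0 0 -1;0.48 0 0 0 0 0 -1;0.48 0 0 0 0 0 -1;0.48 0 0 0 0 0 -1;0.48 0 0 0 0 0 -1;0.48 0 0 0 0 0 -1" --force 20

```text
t: 2.3
eef_pos: [0.2701, -0.6186, 0.2313]
tool_rot: [0.0, 0.987, -0.158, -0.0]
contact_force: [0.4, 0.2, 0.2]
gripper_width: 0.26
```

apply_moves --moves "0.48 0 0 0 0 0 -1;0.48 0 0 0 0 0 -1;0.48 0 0 0 0 0 -1;0.48 0 0 0 0 0 -1;0.48 0 0 0 0 0 -0.6;0.48 0.05 -0.25 0 0 0 0;0.48 0.05 -0.25 0 0 0 0;0.48 0.05 -0.25 0 0 0 0;0.48 0.05 -0.25 0 0 0 0;0.48 0.05 -0.25 0 0 0 0;0.48 0.05 -0.25 0 0 0 0;0.48 0.05 -0.25 0 0 0 0"

```text
t: 3.3
eef_pos: [0.3123, -0.4072, 0.2315]
tool_rot: [0.0, 1.0, -0.0, 0.0]
contact_force: [1.1, -0.1, 0.5]
gripper_width: 0.259
```

apply_moves --moves "0.48 0.1 -0.275 0.1 0 0 0;0.48 0.1 -0.275 0.1 0 0 0;0.48 0.1 -0.275 0.1 0 0 0;0.48 0.1 -0.275 0.1 0 0 0;0.48 0.1 -0.275 0.1 0 0 0;0.48 0.1 -0.275 0.1 0 0 0;0.48 0.1 -0.275 0.1 0 0 0;0.48 0.1 -0.275 0.1 0 0 0;0.48 0.1 -0.275 0.1 0 0 0;0.48 0.1 -0.275 0.1 0 0 0;0.48 0.1 -0.275 0.1 0 0 0;0.48 0.05 -0.275 0.1 0 0 0"

```text
t: 4.3
eef_pos: [0.452, -0.0109, 0.0872]
tool_rot: [-0.0, 1.0, -0.0, 0.001]
contact_force: [1.0, 0.3, 0.2]
gripper_width: 0.258
```

Run:
```python
from h import *
o=bot.get_obs();print(o['eef_pos'],o['gripper_width'])
p=imaging.read_camera('side');save(p,'s1');p=imaging.read_camera('wrist');save(p,'w1');print(np.round(p['mount'],3).tolist())
```

```text
[ 0.45197553 -0.01090059  0.08719425] 0.25779734317529823
[[1.0, 0.0, 0.001, -0.0], [-0.001, 0.964, 0.265, -0.067], [-0.001, -0.265, 0.964, -0.143], [0.0, 0.0, 0.0, 1.0]]
```

View pics/s1.png

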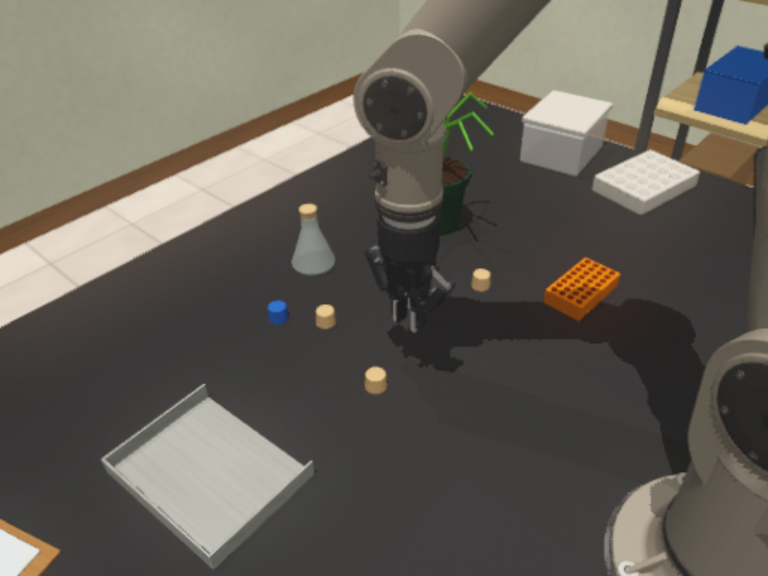

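View pics/w1.png

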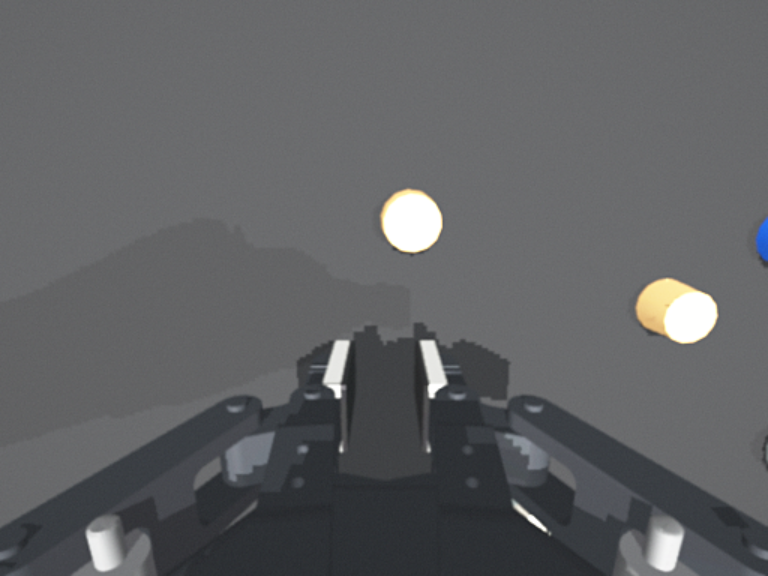

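apply_moves --moves "0.48 0.05 0 0.15 0 0 0;0.48 0.05 0 0.15 0 0 0;0.48 0 0 0.15 0 0 0;0.48 0 0 0.15 0 0 0;0.48 0 0 0.07 0 0 0;0.48 0 0 0 0 0 0"

```text
t: 4.9
eef_pos: [0.4611, -0.0131, 0.0056]
tool_rot: [0.0, 1.0, -0.0, -0.001]
contact_force: [-0.6, 0.2, 0.0]
gripper_width: 0.256
```

Run:
```python
from h import *
o=bot.get_obs();print(o['eef_pos'],o['gripper_width'])
p=imaging.read_camera('side');im=p['image'][130:290,200:340,::-1];cv2.imwrite('pics/s2.png',cv2.resize(im,None,fx=3.6,fy=3.6));p=imaging.read_camera('wrist');save(p,'w2',1)
```

```text
[ 0.46110685 -0.01314273  0.00564437] 0.25636313697794233
```

View pics/s2.png

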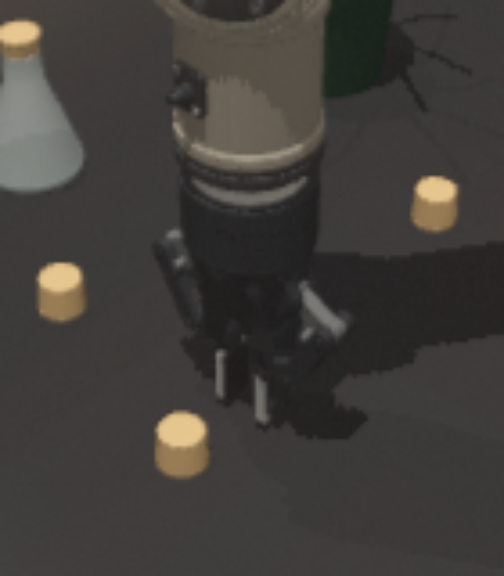

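View pics/w2.png

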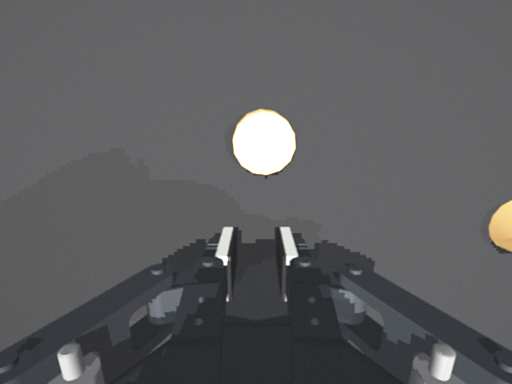

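apply_moves --moves "0.48 0.03 -0.08 -0.015 0 0 0;0.48 0 -0.08 0 0 0 0;0.48 0 -0.06 0 0 0 0;0.48 0.004 -0.08 0 0 0 0;0.48 0.004 -0.08 0 0 0 0;0.48 0.004 -0.08 0 0 0 0;0.48 0.004 -0.08 0 0 0 0;0.48 0.004 -0.08 0 0 0 0;0.48 0.004 -0.08 0 0 0 0;0.48 0.004 -0.08 0 0 0 0;0.48 0.004 -0.08 0 0 0 0;0.48 0.004 -0.08 0 0 0 0"

```text
t: 6.0
eef_pos: [0.4702, 0.1011, 0.0086]
tool_rot: [0.0, 1.0, -0.0, -0.0]
contact_force: [-0.2, -0.6, 0.1]
gripper_width: 0.26
```

Run:
```python
from h import *
o=bot.get_obs();print(o['eef_pos'],o['gripper_width'])
p=imaging.read_camera('wrist');save(p,'w3',1)
```

```text
[0.47015035 0.10112589 0.00864994] 0.2596426124337445
```

View pics/w3.png

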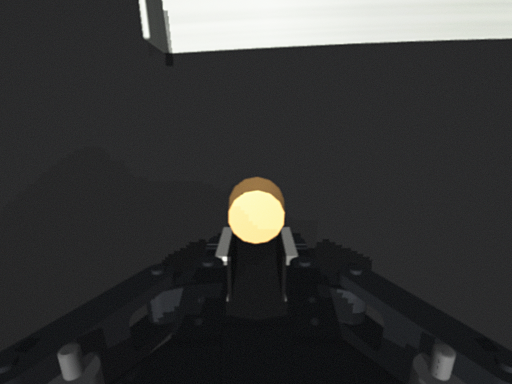

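apply_moves --moves "0.48 0.01 -0.08 0 0 0 0;0.48 0.01 -0.08 0 0 0 0;0.48 0.01 -0.08 0 0 0 0;0.48 0.01 -0.08 0 0 0 0;0.48 0.01 -0.08 0 0 0 0;0.48 0.01 -0.08 0 0 0 0;0.48 0.01 -0.08 0 0 0 0;0.48 0.01 -0.08 0 0 0 0;0.48 0.01 -0.08 0 0 0 0;0.48 0.01 -0.08 0 0 0 0;0.48 0.01 -0.08 0 0 0 0;0.48 0.01 -0.08 0 0 0 0"

```text
t: 7.05
eef_pos: [0.4847, 0.216, 0.0087]
tool_rot: [0.0, 1.0, -0.0, -0.0]
contact_force: [-0.1, -1.8, 2.2]
gripper_width: 0.256
```

apply_moves --moves "0.48 0 -0.08 0 0 0 0;0.48 0 -0.08 0 0 0 0;0.48 0 -0.08 0 0 0 0;0.48 0 -0.08 0 0 0 0;0.48 0 -0.08 0 0 0 0;0.48 0 -0.08 0 0 0 0;0.48 0 -0.06 0 0 0 0;0.48 0 0 0 0 0 0;0.48 0 0.1 0 0 0 0;0.48 0 0.1 -0.05 0 0 0"

```text
t: 7.88
eef_pos: [0.4836, 0.255, 0.0138]
tool_rot: [0.001, 1.0, 0.001, -0.001]
contact_force: [-0.3, 0.3, -0.5]
gripper_width: 0.262
```

Run:
```python
from h import *
o=bot.get_obs();print(o['eef_pos'],o['gripper_width'])
p=imaging.read_camera('wrist');save(p,'w4',1)
```

```text
[0.48359445 0.25502478 0.01378759] 0.26236223404250886
```

View pics/w4.png

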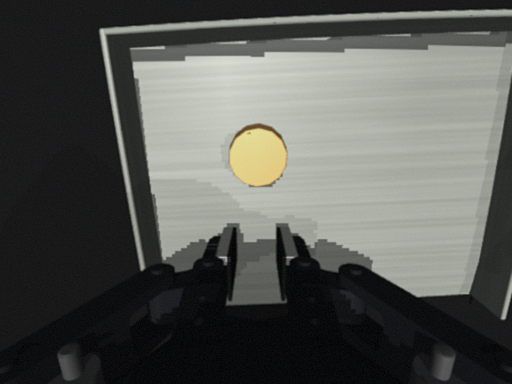

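apply_moves --moves "0.48 0 0.05 -0.21 0 0 0;0.48 0 0.15 -0.21 0 0 0;0.48 0.05 0.25 -0.21 0 0 0;0.48 0.11 0.27 0 0 0 0;0.48 0.11 0.27 0 0 0 0;0.48 0.11 0.27 0 0 0 0;0.48 0.11 0.27 0 0 0 0;0.48 0.11 0.27 0 0 0 0;0.48 0.11 0.27 0 0 0 0;0.48 0.11 0.27 0 0 0 0;0.48 0.11 0.27 0 0 0 0;0.48 0.11 0 0 0 0 0"

```text
t: 8.93
eef_pos: [0.6084, -0.0692, 0.09]
tool_rot: [0.003, 1.0, -0.006, -0.001]
contact_force: [-0.1, -1.8, -0.1]
gripper_width: 0.258
```

Run:
```python
from h import *
o=bot.get_obs();print(o['eef_pos'],o['gripper_width'])
p=imaging.read_camera('wrist');save(p,'w5',1)
p['view']=None
from scipy.spatial.transform import Rotation as R
q=o['tool_rot'];T=np.eye(4);T[:3,:3]=R.from_quat([q[1],q[2],q[3],q[0]]).as_matrix();T[:3,3]=o['eef_pos']
p['view']=np.linalg.inv(T@p['mount'])
for b in blobs(p,(8,50,100),(35,255,255),100,5000): print(b,atz(p,b[0],.012).round(3))
```

```text
[ 0.6084028  -0.06921357  0.08996484] 0.25813329255318795
([261.9, 120.6], 175) [ 0.614 -0.004  0.012]
([484.1, 288.3], 1020) [ 0.823 -0.158  0.012]
```

View pics/w5.png

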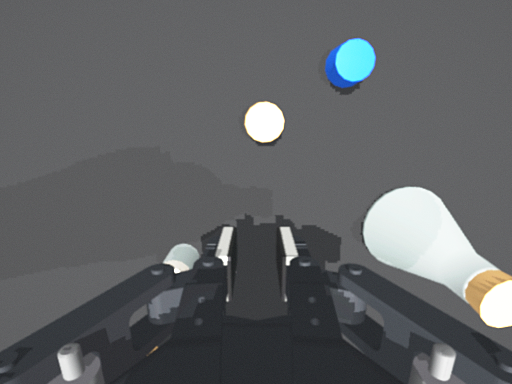

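apply_moves --moves "0.48 0.05 -0.1 0 0 0 0;0.48 0 0 0 0 0 0;0.48 0 0 0 0 0 0"

```text
t: 9.23
eef_pos: [0.6147, -0.0428, 0.0904]
tool_rot: [-0.001, 1.0, 0.002, -0.0]
contact_force: [0.0, 0.4, 0.1]
gripper_width: 0.258
```

apply_moves --moves "0.48 0 0.02 0.15 0 0 0;0.48 0 0 0.15 0 0 0;0.48 0 0 0.15 0 0 0;0.48 0 0 0.15 0 0 0;0.48 0 0 0.08 0 0 0;0.48 0 0 0 0 0 0"

```text
t: 9.73
eef_pos: [0.613, -0.0467, 0.0067]
tool_rot: [-0.0, 1.0, 0.001, -0.002]
contact_force: [-0.4, -0.8, 0.5]
gripper_width: 0.258
```

Run:
```python
from h import *
p=imaging.read_camera('wrist');save(p,'w6',1)
p=imaging.read_camera('side');save(p,'s6',1)
```

```text
(no output)
```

View pics/w6.png

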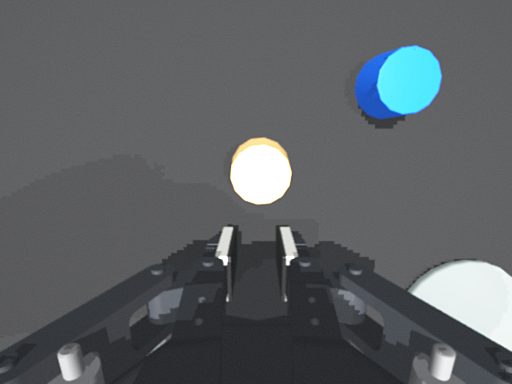

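View pics/s6.png

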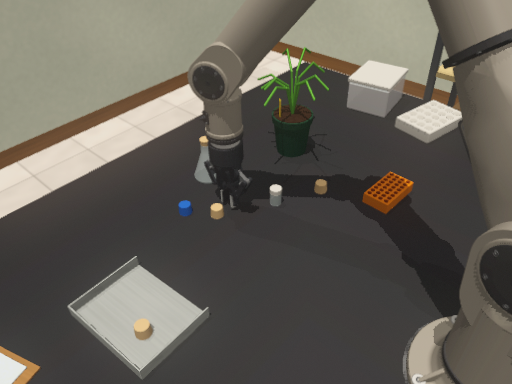

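apply_moves --moves "0.48 -0.005 -0.08 0 0 0 0;0.48 -0.005 -0.06 0 0 0 0;0.48 -0.018 -0.08 0 0 0 0;0.48 -0.018 -0.08 0 0 0 0;0.48 -0.018 -0.08 0 0 0 0;0.48 -0.018 -0.08 0 0 0 0;0.48 -0.018 -0.08 0 0 0 0;0.48 -0.018 -0.08 0 0 0 0;0.48 -0.018 -0.08 0 0 0 0;0.48 -0.018 -0.08 0 0 0 0;0.48 -0.018 -0.08 0 0 0 0;0.48 -0.018 -0.08 0 0 0 0"

```text
t: 10.83
eef_pos: [0.5924, 0.0662, 0.0088]
tool_rot: [0.0, 1.0, -0.0, 0.0]
contact_force: [-0.9, -1.8, 2.6]
gripper_width: 0.26
```

Run:
```python
from h import *
p=imaging.read_camera('wrist');save(p,'w7',1)
```

```text
(no output)
```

View pics/w7.png

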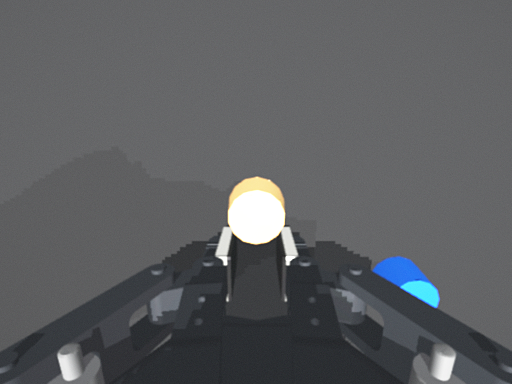

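apply_moves --moves "0.48 -0.018 -0.08 0 0 0 0;0.48 -0.018 -0.08 0 0 0 0;0.48 -0.018 -0.08 0 0 0 0;0.48 -0.018 -0.08 0 0 0 0;0.48 -0.018 -0.08 0 0 0 0;0.48 -0.018 -0.08 0 0 0 0;0.48 -0.018 -0.08 0 0 0 0;0.48 -0.018 -0.08 0 0 0 0;0.48 -0.018 -0.08 0 0 0 0;0.48 -0.018 -0.08 0 0 0 0;0.48 -0.018 -0.08 0 0 0 0;0.48 -0.018 -0.08 0 0 0 0"

```text
t: 11.88
eef_pos: [0.5664, 0.1815, 0.0087]
tool_rot: [0.0, 1.0, -0.0, -0.0]
contact_force: [0.4, -1.3, 1.3]
gripper_width: 0.261
```

apply_moves --moves "0.48 0 -0.08 0 0 0 0;0.48 0 -0.08 0 0 0 0;0.48 0 -0.08 0 0 0 0;0.48 0 -0.08 0 0 0 0;0.48 0 -0.08 0 0 0 0;0.48 0 -0.08 0 0 0 0;0.48 0 -0.08 0 0 0 0;0.48 0 -0.08 0 0 0 0;0.48 0 -0.08 0 0 0 0;0.48 0 -0.06 0 0 0 0;0.48 0 0 0 0 0 0"

```text
t: 12.8
eef_pos: [0.5667, 0.277, 0.0091]
tool_rot: [-0.001, 1.0, 0.001, 0.0]
contact_force: [0.7, -0.1, 1.0]
gripper_width: 0.262
```

apply_moves --moves "0.48 0 0.1 0 0 0 0;0.48 0 0.1 -0.05 0 0 0;0.48 0 0.05 -0.21 0 0 0;0.48 0 0.05 -0.21 0 0 0;0.48 0 0.05 -0.21 0 0 0"

```text
t: 13.22
eef_pos: [0.5661, 0.2291, 0.0907]
tool_rot: [0.001, 1.0, -0.001, -0.001]
contact_force: [-0.2, 0.0, 0.5]
gripper_width: 0.26
```

Run:
```python
from h import *
o=bot.get_obs();print(o['eef_pos'],o['gripper_width'])
p=imaging.read_camera('wrist');save(p,'w8',1)
```

```text
[0.56614792 0.22909105 0.09066607] 0.26004226774494615
```

View pics/w8.png

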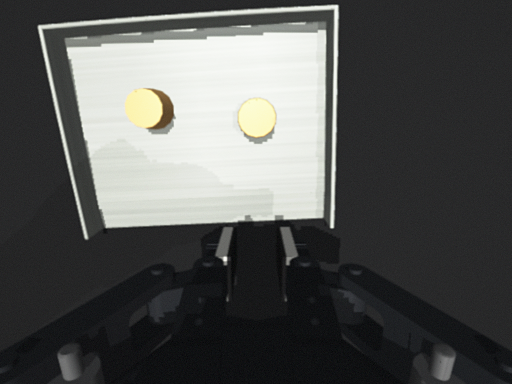

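apply_moves --moves "0.48 -0.08 0.2 0 0 0 0;0.48 -0.08 0.27 0 0 0 0;0.48 -0.08 0.27 0 0 0 0;0.48 -0.08 0.27 0 0 0 0;0.48 -0.08 0.27 0 0 0 0;0.48 -0.08 0.27 0 0 0 0;0.48 -0.08 0.27 0 0 0 0;0.48 -0.08 0.27 0 0 0 0;0.48 -0.08 0.27 0 0 0 0;0.48 -0.04 0.27 0 0 0 0;0.48 0 0.27 0 0 0 0;0.48 0 0.27 0 0 0 0"

```text
t: 14.27
eef_pos: [0.4733, -0.1512, 0.0903]
tool_rot: [0.0, 1.0, -0.001, -0.0]
contact_force: [1.1, -0.1, 0.3]
gripper_width: 0.265
```

apply_moves --moves "0.48 0 0.27 0 0 0 0;0.48 0 0.27 0 0 0 0;0.48 0 0.27 0 0 0 0;0.48 0 0.2 0 0 0 0;0.48 0 0.1 0 0 0 0;0.48 0 0 0 0 0 0;0.48 0 0 0 0 0 0"

```text
t: 14.85
eef_pos: [0.4745, -0.2812, 0.0901]
tool_rot: [-0.0, 1.0, -0.001, -0.0]
contact_force: [-0.3, 1.0, -0.1]
gripper_width: 0.26
```

```bash
cat >> h.py <<'E'
from scipy.spatial.transform import Rotation as R
def wrist():
    o=bot.get_obs();p=imaging.read_camera('wrist')
    q=o['tool_rot'];T=np.eye(4);T[:3,:3]=R.from_quat([q[1],q[2],q[3],q[0]]).as_matrix();T[:3,3]=o['eef_pos']
    p['view']=np.linalg.inv(T@p['mount']);return o,p
E
python3 - <<'E'
from h import *
o,p=wrist();save(p,'w9',1);print(o['eef_pos'])
for b in blobs(p,(8,50,100),(35,255,255),100,5000): print(b,atz(p,b[0],.012).round(3))
save(imaging.read_camera('side'),'s9',1.5)
E
```

```text
[ 0.47452897 -0.28121035  0.09006585]
([267.8, 141.2], 250) [ 0.484 -0.231  0.012]
([506.3, 331.5], 268) [ 0.726 -0.418  0.012]
```

View pics/w9.png

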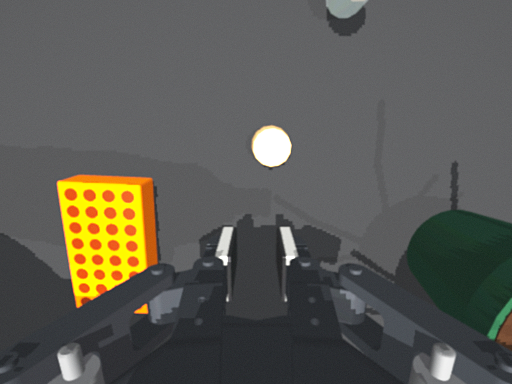

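View pics/s9.png

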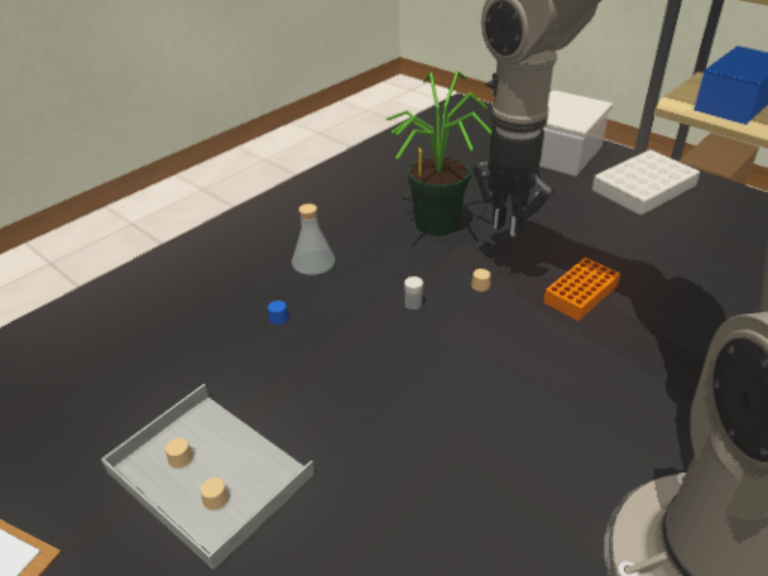

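apply_moves --moves "0.48 0.04 0 0.15 0 0 0;0.48 0.04 0 0.15 0 0 0;0.48 0 0 0.15 0 0 0;0.48 0 0 0.15 0 0 0;0.48 0 0 0.07 0 0 0;0.48 0 0 0 0 0 0"

```text
t: 15.45
eef_pos: [0.484, -0.279, 0.0082]
tool_rot: [-0.001, 1.0, 0.001, -0.002]
contact_force: [-0.4, 0.6, -0.3]
gripper_width: 0.26
```

Run:
```python
from h import *
o,p=wrist();save(p,'w10',1);print(o['eef_pos'])
```

```text
[ 0.48399302 -0.27902735  0.00822695]
```

View pics/w10.png

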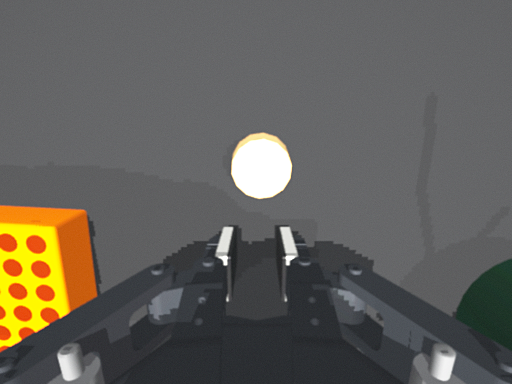

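apply_moves --moves "0.48 0 -0.08 0 0 0 0;0.48 0 -0.06 0 0 0 0;0.48 -0.018 -0.07 0 0 0 0;0.48 -0.018 -0.07 0 0 0 0;0.48 -0.018 -0.07 0 0 0 0;0.48 -0.018 -0.07 0 0 0 0;0.48 -0.018 -0.07 0 0 0 0;0.48 -0.018 -0.07 0 0 0 0;0.48 -0.018 -0.07 0 0 0 0;0.48 -0.018 -0.07 0 0 0 0;0.48 -0.018 -0.07 0 0 0 0"

```text
t: 16.42
eef_pos: [0.4654, -0.1882, 0.0099]
tool_rot: [0.0, 1.0, -0.0, 0.0]
contact_force: [-0.5, -1.9, 1.2]
gripper_width: 0.26
```

Run:
```python
from h import *
o,p=wrist();save(p,'w11',1);print(o['eef_pos'])
save(imaging.read_camera('side'),'s11',1.5)
```

```text
[ 0.46541081 -0.18823593  0.00993563]
```

View pics/w11.png

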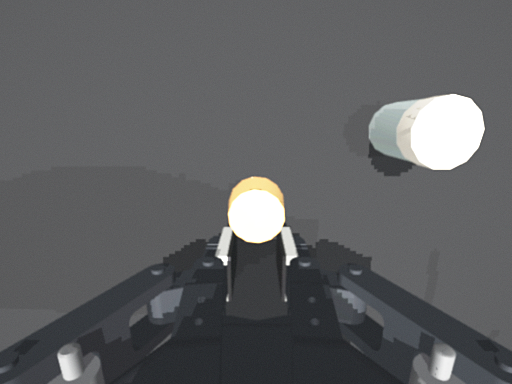

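View pics/s11.png

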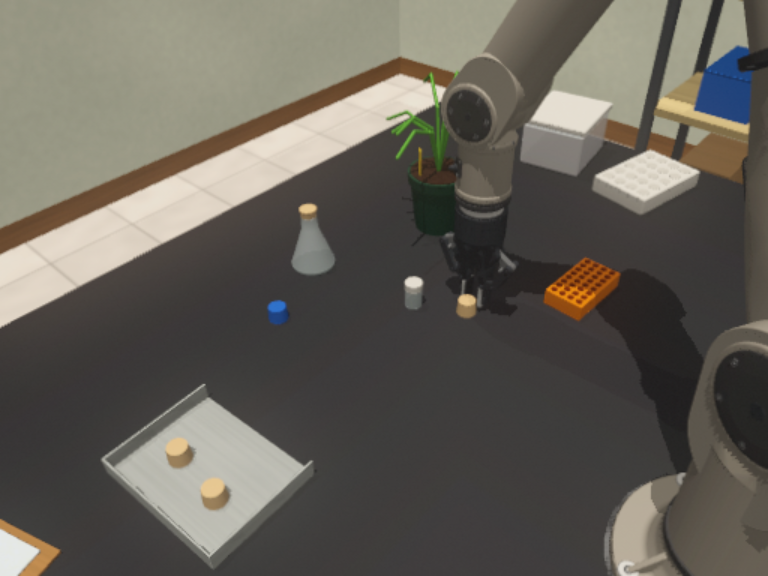

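apply_moves --moves "0.48 -0.018 -0.07 0 0 0 0;0.48 -0.018 -0.07 0 0 0 0;0.48 -0.018 -0.07 0 0 0 0;0.48 -0.012 -0.07 0 0 0 0;0.48 0 -0.07 0 0 0 0"

```text
t: 16.93
eef_pos: [0.4571, -0.146, 0.0098]
tool_rot: [-0.0, 1.0, -0.0, -0.0]
contact_force: [-0.2, -0.3, -0.1]
gripper_width: 0.258
```

Run:
```python
from h import *
o,p=wrist();save(p,'w12',1);print(o['eef_pos'])
im=imaging.read_camera('side')['image'][110:240,230:370,::-1];cv2.imwrite('pics/s12.png',cv2.resize(im,None,fx=4,fy=4))
```

```text
[ 0.45710967 -0.14604742  0.00983028]
```

View pics/w12.png

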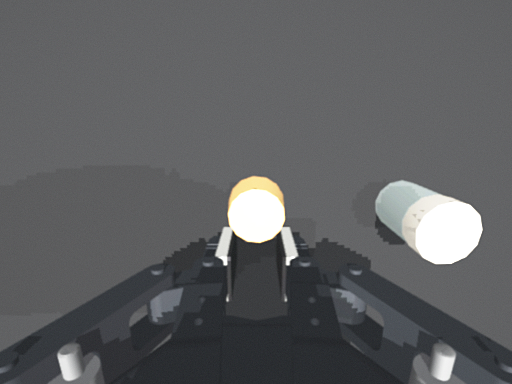

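View pics/s12.png

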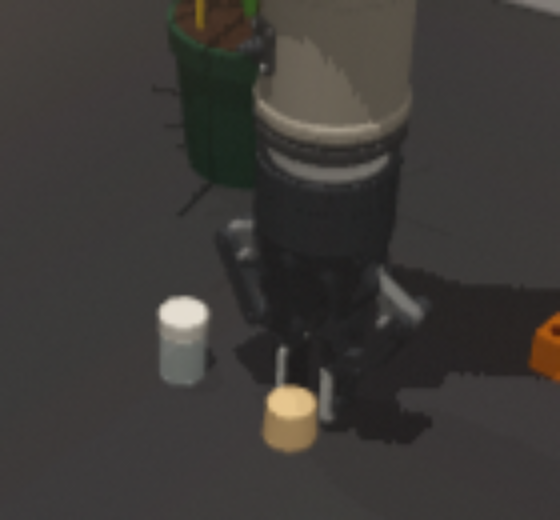

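apply_moves --moves "0.48 0 -0.08 0 0 0 0;0.48 0 -0.08 0 0 0 0;0.48 0 -0.08 0 0 0 0;0.48 0 -0.08 0 0 0 0;0.48 0 -0.08 0 0 0 0;0.48 0 -0.08 0 0 0 0;0.48 0 -0.08 0 0 0 0;0.48 0 -0.08 0 0 0 0;0.48 0.013 -0.08 0 0 0 0;0.48 0.013 -0.08 0 0 0 0;0.48 0.013 -0.08 0 0 0 0;0.48 0.013 -0.08 0 0 0 0"

```text
t: 18.03
eef_pos: [0.4642, -0.0308, 0.0099]
tool_rot: [-0.0, 1.0, -0.0, 0.0]
contact_force: [-0.4, 0.2, -0.3]
gripper_width: 0.261
```

apply_moves --moves "0.48 0.013 -0.08 0 0 0 0;0.48 0.013 -0.08 0 0 0 0;0.48 0.013 -0.08 0 0 0 0;0.48 0.013 -0.08 0 0 0 0;0.48 0.013 -0.08 0 0 0 0;0.48 0.013 -0.08 0 0 0 0;0.48 0.013 -0.08 0 0 0 0;0.48 0.013 -0.08 0 0 0 0;0.48 0.013 -0.08 0 0 0 0;0.48 0.013 -0.08 0 0 0 0;0.48 0.013 -0.08 0 0 0 0;0.48 0.013 -0.08 0 0 0 0"

```text
t: 19.03
eef_pos: [0.4828, 0.0844, 0.0099]
tool_rot: [-0.0, 1.0, -0.0, 0.0]
contact_force: [0.5, -0.5, 0.1]
gripper_width: 0.259
```

Run:
```python
from h import *
o,p=wrist();save(p,'w13',1);print(o['eef_pos'])
```

```text
[0.48282754 0.08436205 0.00992579]
```

View pics/w13.png

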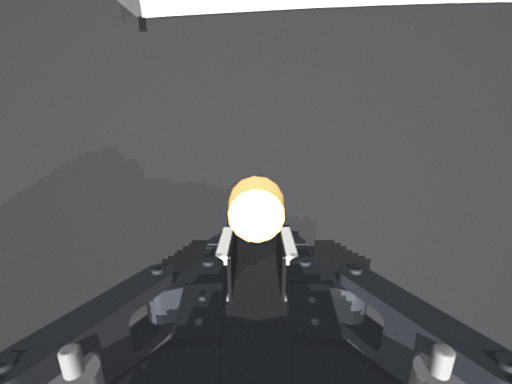

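apply_moves --moves "0.48 0.013 -0.08 0 0 0 0;0.48 0.013 -0.08 0 0 0 0;0.48 0.013 -0.08 0 0 0 0;0.48 0.013 -0.08 0 0 0 0;0.48 0.013 -0.08 0 0 0 0;0.48 0.013 -0.08 0 0 0 0;0.48 0.013 -0.08 0 0 0 0;0.48 0.013 -0.08 0 0 0 0;0.48 0.013 -0.08 0 0 0 0;0.48 0.013 -0.08 0 0 0 0;0.48 0.013 -0.08 0 0 0 0;0.48 0.013 -0.08 0 0 0 0"

```text
t: 20.08
eef_pos: [0.5016, 0.1995, 0.0099]
tool_rot: [0.0, 1.0, -0.0, 0.0]
contact_force: [-0.3, -1.4, 1.0]
gripper_width: 0.261
```

apply_moves --moves "0.48 0 -0.08 0 0 0 0;0.48 0 -0.08 0 0 0 0;0.48 0 -0.08 0 0 0 0;0.48 0 -0.06 0 0 0 0;0.48 0 0 0 0 0 0;0.48 0 0.1 0 0 0 0;0.48 0 0.1 0 0 0 0;0.48 0 0.1 -0.1 0 0 0;0.48 0 0.2 -0.25 0 0 0;0.48 0 0.2 -0.25 0 0 0;0.48 0 0.2 -0.25 0 0 0;0.48 0 0.2 -0.1 0 0 0"

```text
t: 21.08
eef_pos: [0.5025, 0.0995, 0.1271]
tool_rot: [-0.0, 1.0, -0.001, 0.002]
contact_force: [0.4, 0.3, -1.0]
gripper_width: 0.261
```

apply_moves --moves "0.48 0 0 -0.1 0 0 0;0.48 0 0 0 0 0 0;0.48 0 0 0 0 0 0"

```text
t: 21.33
eef_pos: [0.5014, 0.101, 0.136]
tool_rot: [0.0, 1.0, -0.001, 0.0]
contact_force: [0.2, -0.1, -0.7]
gripper_width: 0.261
```

Run:
```python
from h import *
o=bot.get_obs();print(o['t'],o['eef_pos'])
s=imaging.read_camera('side');save(s,'s14');t=imaging.read_camera('top');save(t,'t14')
for p,n in((t,'top'),(s,'side')):
    for b in blobs(p):
        X=atz(p,b[0],.0145)
        if .3<X[0]<.8 and -.4<X[1]<.42: print(n,b,X.round(3))
    for nm in ['vial','rack','flask','pot','tray_mouth']:
        print(n,nm,[(np.round(k['location'],1).tolist(),round(k['score'],2),atz(p,k['location'],0).round(3)[:2].tolist()) for k in nets.spot_point(p,nm)][:3])
```

```text
21.3333 [0.50139374 0.10095929 0.1360326 ]
top ([256.5, 104.0], 191) [ 0.782 -0.103  0.014]
top ([375.0, 275.0], 41) [ 0.379 -0.316  0.014]
top ([408.1, 289.2], 85) [ 0.344 -0.38   0.014]
top vial [([275.9, 207.0], 0.52, [0.543, -0.124])]
top rack [([376.2, 286.7], 0.56, [0.354, -0.319])]
top flask [([256.8, 122.7], 0.63, [0.742, -0.1])]
top pot []
top tray_mouth []
side ([118.8, 301.6], 284) [0.565 0.298 0.014]
side ([157.1, 307.5], 285) [0.5   0.259 0.014]
side ([142.5, 329.0], 314) [0.483 0.305 0.014]
side vial [([276.4, 205.2], 0.76, [0.53, -0.12])]
side rack [([385.4, 198.4], 0.64, [0.347, -0.31])]
side flask []
side pot [([292.3, 153.5], 0.78, [0.638, -0.316])]
side tray_mouth [([141.7, 328.8], 0.32, [0.494, 0.302])]
```

View pics/s14.png

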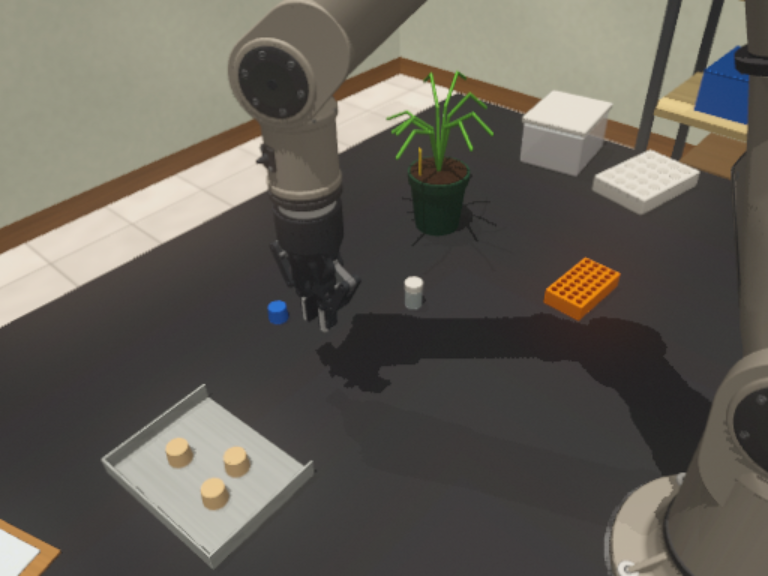

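View pics/t14.png

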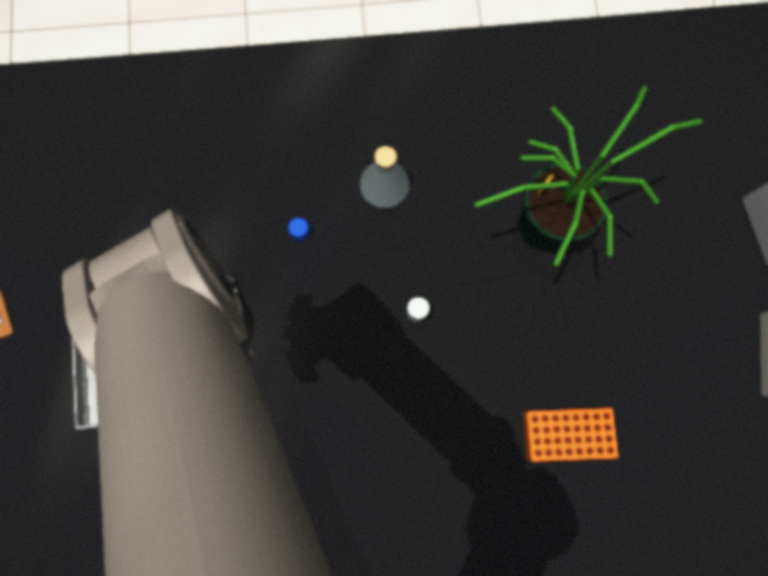

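All three stoppers stand inside the tray, at side-view pixels (119,302), (157,308) and (143,329), each at least 50 mm past the front edge. The vial, flask, rack, pot and blue plug appear at the same pixels as before, and the gripper is clear at z = 136 mm.

Run:
```python
from h import *
print(bot.hand_in())
```

```text
the job is handed in; nothing more can be done
None
```

All three tan stoppers are in the catch tray, and I handed the job in at about 21 s of the 61 s allowed. I pushed each one along the bench nested against two partly closed fingertips, and steered the third (C) around the near side of the vial.

- **Stoppers:** the last side view puts them at about (0.565, 0.298), (0.500, 0.259) and (0.483, 0.305) m. That is roughly 93, 54 and 100 mm past the open front edge (y ≈ 0.205 m), well between the walls and upright.
- **Bystanders:** the vial, flask, rack and pot appear at the same pixels as at the start. Their repeat position estimates differ by up to about 10 mm, which is the scatter of the networks. The blue look-alike was not touched.
- **Checks that failed or were partial:** the arm hid the tray from the top camera at the end, so the final stopper positions rest on the side view alone. In those last views the networks missed the pot and tray mouth from the top and the flask from the side. The one tray mouth they did report from the side (score 0.32) was wrong: it lay on a stopper.

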